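# Lock the dried-goods bin with its bolt pin

## Task

Lock the sloping-lidded goods bin for the night: slide its steel bolt across until the hole in the bolt lines up under the hole in the keeper plate, then take the pin with the flat paddle grip from the wooden block and push it through both holes until it is fully home, and let go. Leave the round-knobbed pin in the block and do not disturb the other things on the counter.

Things in the scene. Friction and masses are not known exactly. Their poses are not given: they have to be found in the camera images.
- bin: Fixed wooden goods bin, 300 wide (y), 240 deep (x), 60 mm high in front and 199 mm at the back; its sloping face is at 30 degrees to level, low side (-x) toward the robot. Origin under its centre. The bolt lies level across the face in two low guide straps (10 mm wide, 15 mm above the face) 40 and 175 mm from the keeper hole toward +y.
- keeper_hole (a point): Centre of the upper mouth of the 10 mm hole in the steel keeper plate (40 by 50, 5 mm thick, top 17 mm above the sloping face). z: hole axis, out of the face, 30 degrees from vertical; x: up the slope; y: level across it. Under it on the same axis: the bolt (10 mm thick, 11 mm hole, once lined up), then a blind 11 mm hole 23 mm deep in the wood.
- bolt_grip (a point): Centre of the bolt's grip, a flat steel tab standing square to the face: 12 mm thick along the slide (y), 24 mm wide up the slope (x), 40 mm tall (z), its foot 11 mm above the face. Axes as keeper_hole. The bolt's own hole is 80 mm from the tab's centre toward -y: the holes line up when tab and keeper hole are 80 mm apart along y.
- bolt (a joint): Travel of the bolt in m, 0 to 0.085, growing as it slides along its -y axis toward the keeper; the holes line up at 0.060 and it can be pushed too far. It starts between 0 and 0.04, slides with about 2 N of friction and stays where it is left.
- pin_grip (a point): Centre of the locking pin's flat paddle grip: 24 mm wide along x, 12 mm thick along y, 46 mm tall along z, with a round flange (26 mm across, 3 mm thick) at its foot. Its 8 mm shank, 37 mm long, last 8 mm tapered, points along -z. About 0.07 kg. It starts upright in one of two 10 mm holes, 90 mm apart, in a fixed dark wooden block 150 by 50 mm, 45 mm high, flange on the block.
- pin_shoulder (a point): Centre of the underside of the pin's flange, where the shank begins; 25 mm below pin_grip along the pin's z. It rests on the keeper plate when the pin is fully home.
- pin_tip (a point): Tapered end of the locking pin's shank, 37 mm below the shoulder along the pin's z.
- spare_mid (a point): Middle of the round knob (28 mm across, 40 mm tall) of another pin with a shorter shank (20 mm), which stands in the other hole of the block and stays there.
- jar: Bystander: jar with a blue cap, 64 mm across, 85 mm tall; origin at the centre of its underside.
- tin: Bystander: tin can, 66 mm across, 75 mm tall; origin at the centre of its underside.
- roll: Bystander: empty tape-roll ring lying flat, 90 mm across, 24 mm high; origin at the centre of its underside.
- bowl: Bystander: yellow bowl, 110 mm across, 45 mm tall; origin at the centre of its underside.
Not all that is in view belongs to the job. Leave any red or turquoise look-alike of the part that bears pin_grip alone.

How it is judged:
On the way, in this order (a step that is already met when the one before it is completed fails the run):
1. the bolt is slid until its hole is within 3.5 mm of the keeper's hole (value of joint bolt between 0.0565 and 0.0635 m), for 0.2 s.
2. the pin's tip has passed through the keeper and into the bolt (z of pin_tip in the frame of keeper_hole below -0.01 m and x of pin_tip in the frame of keeper_hole between -0.005 and 0.005 m and y of pin_tip in the frame of keeper_hole between -0.005 and 0.005 m).
At the end, for the whole second after the job is handed in: The paddle-gripped pin is through keeper and bolt, its flange within 4 mm of the keeper hole's mouth and its axis within about 9 degrees of the hole's, at rest; the bolt is within 4.5 mm of its lined-up place; the round-knobbed pin is within 20 mm of where it stood (distance between pin_shoulder and keeper_hole below 0.004 m and z of pin_tip in the frame of keeper_hole below -0.03 m and angle between the z axis of pin_shoulder and the z axis of keeper_hole, either way round below 0.15 rad and value of joint bolt between 0.0555 and 0.0645 m and linear speed of pin below 0.02 m/s and distance of spare_mid from where it was at the start of the episode below 0.02 m); the robot touches nothing.
It fails at once if the round-knobbed pin is taken or knocked out (distance of spare_mid from where it was at the start of the episode above 0.02 m).
It fails at once if a bystander (jar, tin, roll, bowl) is moved more than 30 mm (distance of any of jar, tin, roll, bowl from where it was at the start of the episode above 0.03 m).
It also fails if it takes over 56 s, if anything falls off the work surface, if the arm or the gripper's body presses on something with over 40 N, if the wrist force passes 120 N, or if a joint passes its speed limit or range.

## Robot

A 6-joint arm with a two-finger parallel gripper is mounted at the origin on the work surface. World frame = base frame: x ahead of the robot, y to its left, z up, the work surface at z = 0. Lengths are in m, angles in rad, forces in N, time in s.
With the tool pointing down it reaches from about 0.325 to 0.85 m from the base axis. Payload 15.5 kg.
Tool frame: the origin (TCP) lies between the finger pads; the fingertips stand 11 mm ahead of it and the grasp point (between the pads) lies 8 mm behind it; z points along the fingers, y is the line along which they close (so a half turn about z gives the same grasp; the last joint's range is limited). The gripper opens to 91 mm and grips with 3 to 60 N. Pads are 32 mm wide; open, the fingers measure 118 mm over their backs; the gripper's body (76 mm by 178 mm) begins 60 mm behind the grasp point.
Start: joints at [1.006, 0.494, 1.345, -0, 1.302, -0.096], TCP at [0.282, 0.558, 0.225] pointing down, gripper open.
Joint ranges: [-2.91, 2.91], [-0.82, 2.16], [0.22, 2.67], [-1.22, 4.37], [0.12, 2.79], [-3.08, 3.08]. Speed limits (rad/s): [1.89, 1.89, 2.57, 3.01, 3.01, 3.01].

## Interface

Orientations are given as [roll, pitch, yaw] about the fixed x, y, z axes, in that order (R = Rz(yaw) Ry(pitch) Rx(roll)).
In Python, from plant import manip, imaging gives the robot as it stands. The module is installed in compiled form; this text tells all that it offers.
- The arm moves only by the tool arm_command, never from a script. Its argument "moves" is a list of rows, each an object of numbers: "dx", "dy", "dz": the shift along the world's x, y, z in mm; "yaw": the turn about the world's z in degrees; "hand": the opening, from -1 (shut) to 1 (fully open). A call has 1 to 10 rows; each row shifts and turns the commanded pose from where the row before left it; what a row does not reach is not made up. A row lasts 1/8 s, in which the tool goes at most 62.5 mm and 10.7 degrees, less where a joint would pass 70% of its speed; a pose out of reach is approached as far as the arm can. A call is refused whole if a number of a shift passes 62.5 or a number of a turn 10.7, either way. A call with a gripper value outside its range is refused whole. The fingers move at their own pace and stop on an object; "grip_force" is the grip in N (left out, the last holds). Time passes only in rows, so rows that do not move let the fingers close. It gives the time, the measured TCP pose, the force, the opening and the grip force at its end, in the units of the state.
- manip.get_state(): the state, without advancing time (a new reading comes with each control period).
- imaging.get_image(name): name is "scene" or "top" or "wrist"; returns a dict with "frame" (400x640x3 uint8, red, green, blue), "fov_y" (degrees; the focal length in pixels is half the picture's height over the tangent of half this angle, whatever the lens; pixels are square), "cx", "cy" (the principal point, pixels), "rvec" (rotation vector, rad) and "tvec" (3), from world to camera coordinates, as OpenCV has them. Camera axes: x right, y down, z forward; pixel columns grow to the right and rows downward; lengths in m; the calibration is good to about 2 mm. A picture is of the moment at which its call begins. There is no depth.
- manip.finish_job(): hands the job in; it is judged then, once.
The state is a dict: "time_s": time; "joints": joint angles; "dq": joint speeds; "tau": joint torques, N m; "position": TCP position; "tool_rot": TCP orientation; "contact_force": force on the tool from outside, world axes, zero at the start; "ft_torque": the same for the moment, N m; "width": opening from 0.0 (shut) to 1.0 (fully open); "grip_force": force on a finger pad.
Only numpy, scipy, OpenCV 4.12 (cv2) and the standard library are available. Lean on these libraries where they do the work, as an engineer would, in place of code of your own. Each camera call takes 0.05 s, during which the arm holds its last target. There are 200 camera calls.

## Working session

There is one attempt and no reset: what is moved stays moved. The work goes in short steps, Python scripts to look and compute and a tool call to move; the robot and the scene stay as the last step left them, time stands still between calls to the robot, and variables do not carry over. Pictures are saved under pics/ and viewed, at most 10 in all, crops included, and the job is handed in when it is done.

Besides the shell and the picture viewer there is one more tool, called after "Request:" in YAML: its name, and indented under it one key for each argument. arm_command: Moves the arm, as the interface text tells. Its arguments: {"type":"object","properties":{"moves":{"type":"array"},"grip_force":{"type":"number"}},"required":["moves"]}

```bash
mkdir -p pics; cat > h.py <<'E'
import numpy as np, cv2
from plant import manip, imaging
def cam(n):
    d=imaging.get_image(n); f=200/np.tan(np.radians(d['fov_y'])/2)
    K=np.array([[f,0,d['cx']],[0,f,d['cy']],[0,0,1.]])
    return d['frame'],K,cv2.Rodrigues(np.array(d['rvec'],float))[0],np.array(d['tvec'],float).ravel()
def save(fr,p,s=1.25,crop=None):
    if crop: x0,y0,x1,y1=crop; fr=fr[y0:y1,x0:x1]
    cv2.imwrite(p,cv2.resize(fr[:,:,::-1],None,fx=s,fy=s,interpolation=cv2.INTER_CUBIC))
def onplane(uv,K,R,t,z):  # world plane z
    c=-R.T@t; d=R.T@np.linalg.inv(K)@np.array([*uv,1.]); return c+d*(z-c[2])/d[2]
def proj(P,K,R,t):
    q=(K@(R@np.array(P,float).T.reshape(3,-1)+t[:,None])); return (q[:2]/q[2]).T
E
python3 - <<'E'
from h import *
import pickle
o={}
for n in ('scene','top'):
    o[n]=cam(n); save(o[n][0],f'pics/{n}0.png'); print(n,o[n][1].round(1).tolist(),(-o[n][2].T@o[n][3]).round(3))
pickle.dump(o,open('o.pkl','wb')); s=manip.get_state(); print(s['time_s'],s['position'],s['tool_rot'])
E
```

```text
scene [[429.4, 0.0, 322.2], [0.0, 429.4, 200.9], [0.0, 0.0, 1.0]] [ 1.313 -0.33   0.89 ]
top [[381.8, 0.0, 323.3], [0.0, 381.8, 199.8], [0.0, 0.0, 1.0]] [0.422 0.    1.072]
0.1 [0.28218309 0.55731264 0.22441136] [-3.14052301e+00 -1.17330332e-04  2.67283922e+00]
```

View pics/scene0.png

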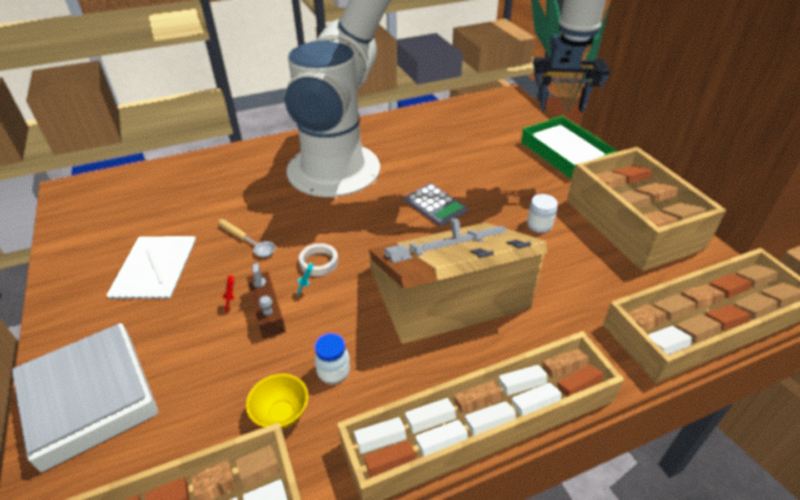

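View pics/top0.png

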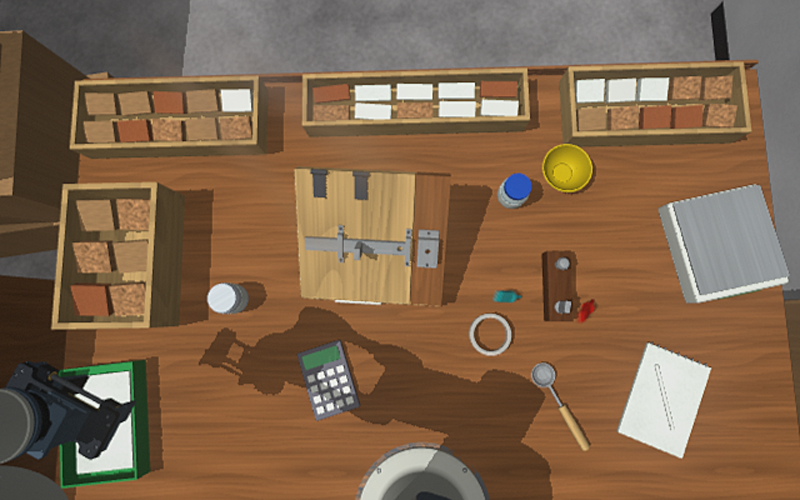

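The scene view shows the block at about (265,300), with two pins, and the bin at about (455,280). The top view shows the bolt tab at about (365,248), the keeper at (428,248) and the pins at (563,263) and (563,308). I'll zoom in on both.

```bash
python3 - <<'E'
from h import *
import pickle
o=pickle.load(open('o.pkl','rb'))
def c(n,x0,y0,w,h,W,H): return cv2.resize(o[n][0][y0:y0+h,x0:x0+w,::-1],(W,H),interpolation=cv2.INTER_CUBIC)
A=np.hstack([c('top',235,170,130,65,560,280),c('top',425,195,55,64,240,280)])
B=np.hstack([c('scene',290,170,150,75,560,280),c('scene',180,200,55,64,240,280)])
cv2.imwrite('pics/z.png',np.vstack([A,B]))
E
```

```text
(no output)
```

View pics/z.png

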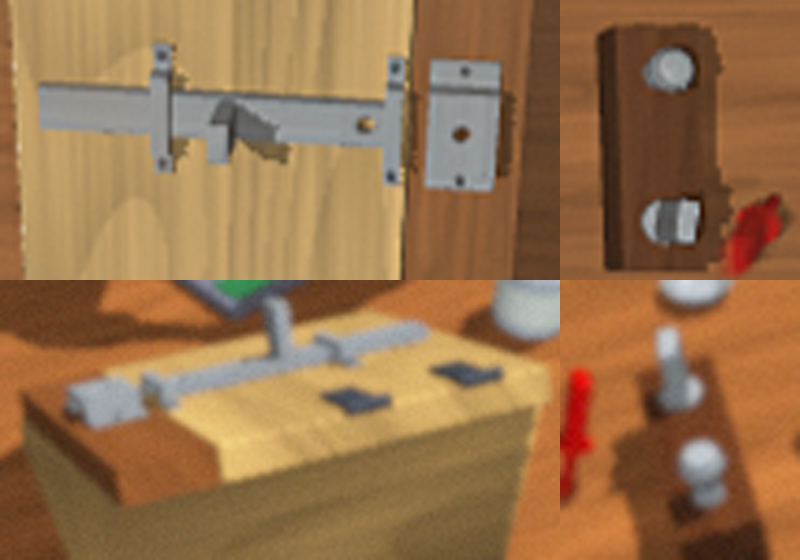

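```bash
python3 - <<'E'
from h import *
import pickle
o=pickle.load(open('o.pkl','rb')); fr,K,R,t=o['top']
g=lambda u,v,z:onplane((u,v),K,R,t,z)
tb=lambda u,v:(235+u/4.308,170+v/4.308); tp=lambda u,v:(425+(u-560)/4.364,195+v/4.375)
for n,(u,v,z) in dict(FL=(300,300,.06),FR=(443,305,.06),BL=(295,170,.199),BR=(450,175,.199)).items(): print(n,g(u/1.25,v/1.25,z).round(4))
print('padtop',g(*tp(690,221),.093).round(4),'sparetop',g(*tp(670,68),.085).round(4))
for z in (.13,.14,.15): print(z,'keeper',g(*tb(461,134),z).round(4),'bolthole',g(*tb(366,124),z-.006).round(4),'k top/bot screws',g(*tb(466,72),z+.01).round(4),g(*tb(460,181),z-.01).round(4),'tabtop',g(*tb(218,150),z+.03).round(4))
E
```

```text
FL [0.4505 0.25   0.06  ]
FR [ 0.4353 -0.0529  0.06  ]
BL [0.6925 0.2285 0.199 ]
BR [ 0.6759 -0.0649  0.199 ]
padtop [ 0.4272 -0.3039  0.093 ] sparetop [ 0.5168 -0.2999  0.085 ]
0.13 keeper [ 0.5407 -0.0212  0.13  ] bolthole [0.5484 0.0338 0.124 ] k top/bot screws [ 0.5752 -0.0246  0.14  ] [ 0.5145 -0.0203  0.12  ] tabtop [0.5304 0.1156 0.16  ]
0.14 keeper [ 0.5395 -0.021   0.14  ] bolthole [0.547  0.0334 0.134 ] k top/bot screws [ 0.5736 -0.0243  0.15  ] [ 0.5135 -0.0201  0.13  ] tabtop [0.5292 0.1144 0.17  ]
0.15 keeper [ 0.5382 -0.0208  0.15  ] bolthole [0.5457 0.033  0.144 ] k top/bot screws [ 0.572  -0.0241  0.16  ] [ 0.5125 -0.0199  0.14  ] tabtop [0.528  0.1131 0.18  ]
```

Request:
arm_command:
  moves:
    - {"dx": 30, "dy": -45, "dz": 5, "yaw": 3, "hand": 1}
    - {"dx": 30, "dy": -45, "dz": 5, "yaw": 3}
    - {"dx": 30, "dy": -45, "dz": 5, "yaw": 3}
    - {"dx": 30, "dy": -45, "dz": 5, "yaw": 3}
    - {"dx": 30, "dy": -45, "dz": 5, "yaw": 3}
    - {"dx": 30, "dy": -45, "dz": 5, "yaw": 3}
    - {"dx": 30, "dy": -45, "dz": 5, "yaw": 3}
    - {"dx": 30, "dy": -45, "dz": 5, "yaw": 3}
    - {"dx": 17, "dy": -45}
    - {"dx": 0, "dy": -38}

```text
invalid input at $.moves[1]: expected keys dx, dy, dz, yaw, hand
```

```bash
python3 - <<'E'
from h import *
import pickle
o={'wrist':cam('wrist')}; save(o['wrist'][0],'pics/w1.png'); pickle.dump(o,open('w1.pkl','wb'))
fr,K,R,t=o['wrist']; print(K.round(1).tolist(),(-R.T@t).round(3))
s=manip.get_state(); print(s['time_s'],s['position'],s['tool_rot'])
E
```

```text
[[346.4, 0.0, 321.0], [0.0, 346.4, 199.0], [0.0, 0.0, 1.0]] [0.222 0.586 0.385]
0.15 [0.28224578 0.55734924 0.22448634] [-3.14069487e+00 -8.80125834e-05  2.67276896e+00]
```

View pics/w1.png

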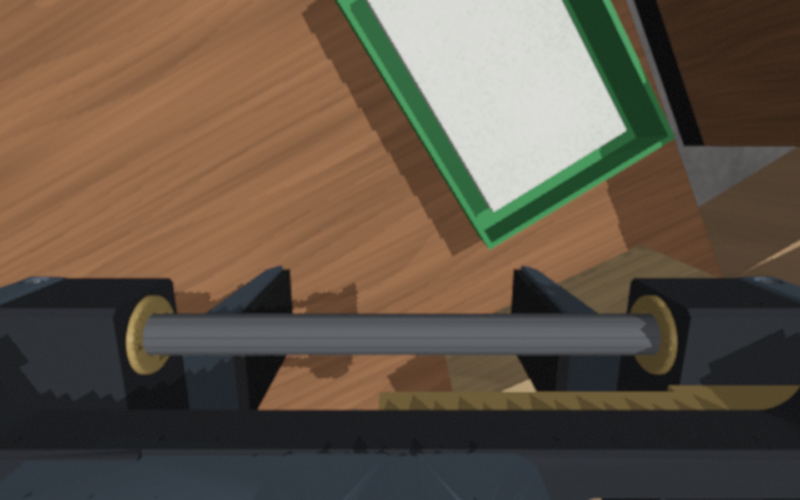

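The wrist view shows only the green tray and my own fingers, because the move was refused. Every row needs all five keys, so I'll resend it.

Request:
arm_command:
  moves:
    - {"dx": 30, "dy": -45, "dz": 5, "yaw": 3, "hand": 1}
    - {"dx": 30, "dy": -45, "dz": 5, "yaw": 3, "hand": 1}
    - {"dx": 30, "dy": -45, "dz": 5, "yaw": 3, "hand": 1}
    - {"dx": 30, "dy": -45, "dz": 5, "yaw": 3, "hand": 1}
    - {"dx": 30, "dy": -45, "dz": 5, "yaw": 3, "hand": 1}
    - {"dx": 30, "dy": -45, "dz": 5, "yaw": 3, "hand": 1}
    - {"dx": 30, "dy": -45, "dz": 5, "yaw": 3, "hand": 1}
    - {"dx": 30, "dy": -45, "dz": 5, "yaw": 3, "hand": 1}
    - {"dx": 17, "dy": -45, "dz": 0, "yaw": 0, "hand": 0.2}
    - {"dx": 0, "dy": -38, "dz": 0, "yaw": 0, "hand": 0.2}

```text
time_s: 1.4
position: [0.5403, 0.1127, 0.2646]
tool_rot: [-3.141, 0.0, 3.091]
contact_force: [-0.4, 0.2, -0.4]
width: 0.811
grip_force: 0.0
```

```bash
python3 - <<'E'
from h import *
import pickle
o={'wrist':cam('wrist')}; save(o['wrist'][0],'pics/w2.png'); pickle.dump(o,open('w2.pkl','wb'))
fr,K,R,t=o['wrist']; print((-R.T@t).round(3))
s=manip.get_state(); print(s['time_s'],s['position'],s['tool_rot'],s['width'])
E
```

```text
[0.473 0.115 0.425]
1.45 [0.53966313 0.109318   0.26458297] [-3.13979259e+00 -4.77097866e-04  3.08970582e+00] 0.7669996188479619
```

View pics/w2.png

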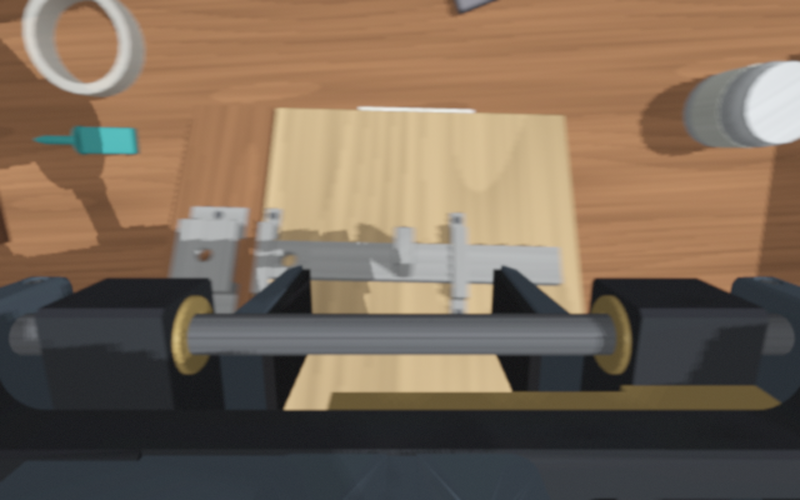

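The wrist view shows the keeper hole at (203,255), the bolt hole at (289,260) and the tab at (404,245), in a picture saved at 1.25 scale.

```bash
python3 - <<'E'
from h import *
import pickle
fr,K,R,t=pickle.load(open('w2.pkl','rb'))['wrist']
def dark(u,v,r=6):
    p=fr[v-r:v+r+1,u-r:u+r+1].astype(float); q=p[:,:,0]-p[:,:,2]; w=np.clip(q-np.percentile(q,70),0,None); w[w<.4*w.max()]=0
    yy,xx=np.mgrid[v-r:v+r+1,u-r:u+r+1]; return (xx*w).sum()/w.sum(),(yy*w).sum()/w.sum()
k=dark(162,204); b=dark(231,208); print(k,b)
for z in (.134,.138,.142):
  kk=onplane(k,K,R,t,z);bb=onplane(b,K,R,t,z-.005); d=kk-bb; print(kk.round(4),bb.round(4),np.hypot(*d[:2]))
# plates corners for yaw: bolt lower edges
P=onplane((400/1.25,284/1.25),K,R,t,.135);Q=onplane((560/1.25,285/1.25),K,R,t,.135);print(P,Q,np.degrees(np.arctan2(Q[0]-P[0],Q[1]-P[1])))
psi=np.radians(-2.5);X=np.array([np.cos(psi),np.sin(psi),0]);Y=np.array([-X[1],X[0],0]);n=np.array([-.5*X[0],-.5*X[1],.866]);S=np.cross(Y,n)
k0=onplane(k,K,R,t,.138)
for d in (.125,.13,.135,.14):
  pts=[k0+Y*(d+a)+S*c+n*(h-.017) for h in (.011,.051) for a in(-.006,.006) for c in(-.012,.012)]
  print(d,(proj(np.array(pts),K,R,t)*1.25).round(0).tolist())
E
```

```text
(np.float64(163.76579925650557), np.float64(203.45539033457248)) (np.float64(230.88268156424581), np.float64(208.0875232774674))
[ 0.5398 -0.0243  0.134 ] [0.5483 0.0319 0.129 ] 0.05682394637287773
[ 0.5389 -0.0224  0.138 ] [0.5473 0.033  0.133 ] 0.05602632549428081
[ 0.538  -0.0205  0.142 ] [0.5462 0.0342 0.137 ] 0.05522871206942661
[0.56809926 0.10978622 0.135     ] [0.57467648 0.22208582 0.135     ] 3.3518973767497053
0.125 [[379.0, 239.0], [379.0, 272.0], [396.0, 239.0], [397.0, 272.0], [376.0, 219.0], [376.0, 257.0], [395.0, 219.0], [396.0, 256.0]]
0.13 [[386.0, 239.0], [386.0, 272.0], [403.0, 239.0], [404.0, 272.0], [384.0, 219.0], [384.0, 257.0], [404.0, 219.0], [404.0, 256.0]]
0.135 [[394.0, 239.0], [394.0, 272.0], [411.0, 239.0], [411.0, 272.0], [392.0, 219.0], [392.0, 256.0], [412.0, 219.0], [412.0, 256.0]]
0.14 [[401.0, 239.0], [401.0, 272.0], [418.0, 239.0], [418.0, 272.0], [400.0, 219.0], [401.0, 256.0], [420.0, 219.0], [421.0, 256.0]]
```

Request:
arm_command:
  moves:
    - {"dx": -6, "dy": 0, "dz": -30, "yaw": 0, "hand": 0.2}
    - {"dx": 0, "dy": 0, "dz": -30, "yaw": 0, "hand": 0.2}
    - {"dx": 0, "dy": 0, "dz": -20, "yaw": 0, "hand": 0.2}
    - {"dx": 0, "dy": 0, "dz": 0, "yaw": 0, "hand": 0.2}

```text
time_s: 1.95
position: [0.5324, 0.1145, 0.1838]
tool_rot: [-3.141, -0.003, 3.092]
contact_force: [0.4, -0.8, -0.6]
width: 0.597
grip_force: 0.0
```

Request:
arm_command:
  moves:
    - {"dx": 0, "dy": 0, "dz": -16, "yaw": 0, "hand": 0.2}
    - {"dx": 0, "dy": 0, "dz": -15, "yaw": 0, "hand": 0.2}
    - {"dx": 0, "dy": 0, "dz": 0, "yaw": 0, "hand": -1}
    - {"dx": 0, "dy": 0, "dz": 0, "yaw": 0, "hand": -1}
    - {"dx": 0, "dy": 0, "dz": 0, "yaw": 0, "hand": -1}
    - {"dx": 0, "dy": 0, "dz": 0, "yaw": 0, "hand": -1}
  grip_force: 20

```text
time_s: 2.7
position: [0.5336, 0.1146, 0.1543]
tool_rot: [3.142, 0.001, 3.092]
contact_force: [-0.1, -0.4, 0.7]
width: 0.195
grip_force: 0.0
```

Request:
arm_command:
  moves:
    - {"dx": 0, "dy": 0, "dz": 0, "yaw": 0, "hand": -1}
    - {"dx": 0, "dy": 0, "dz": 0, "yaw": 0, "hand": -1}
    - {"dx": 0, "dy": 0, "dz": 0, "yaw": 0, "hand": -1}

```text
time_s: 3.08
position: [0.5335, 0.1147, 0.1542]
tool_rot: [3.141, 0.0, 3.091]
contact_force: [-0.8, 1.1, 5.9]
width: 0.131
grip_force: 20.0
```

Request:
arm_command:
  moves:
    - {"dx": -0.5, "dy": -10, "dz": 0, "yaw": 0, "hand": -1}
    - {"dx": -0.5, "dy": -10, "dz": 0, "yaw": 0, "hand": -1}
    - {"dx": -0.5, "dy": -10, "dz": 0, "yaw": 0, "hand": -1}
    - {"dx": -0.5, "dy": -10, "dz": 0, "yaw": 0, "hand": -1}
    - {"dx": -0.5, "dy": -10, "dz": 0, "yaw": 0, "hand": -1}
    - {"dx": -0.3, "dy": -5, "dz": 0, "yaw": 0, "hand": -1}
    - {"dx": 0, "dy": 0, "dz": 0, "yaw": 0, "hand": -1}
    - {"dx": 0, "dy": 0, "dz": 0, "yaw": 0, "hand": -1}

```text
time_s: 4.08
position: [0.5294, 0.0593, 0.1541]
tool_rot: [-3.141, -0.002, 3.091]
contact_force: [-9.2, -2.1, 14.3]
width: 0.129
grip_force: 20.0
```

```bash
python3 - <<'E'
from h import *
import pickle
o={n:cam(n) for n in('wrist','top')}; pickle.dump(o,open('w3.pkl','wb'))
w=o['wrist'][0]; T=o['top'][0]
a=cv2.resize(w[110:260,60:380,::-1],(800,375),interpolation=cv2.INTER_CUBIC); b=cv2.resize(T[170:215,270:430,::-1],(800,225),interpolation=cv2.INTER_CUBIC)
cv2.imwrite('pics/w3.png',np.vstack([a,b])); s=manip.get_state(); print(s['position'],s['contact_force'],s['width'])
E
```

```text
[0.52940616 0.05939404 0.15414698] [-8.7821808  -1.26843344 14.14552252] 0.13420290248589925
```

View pics/w3.png

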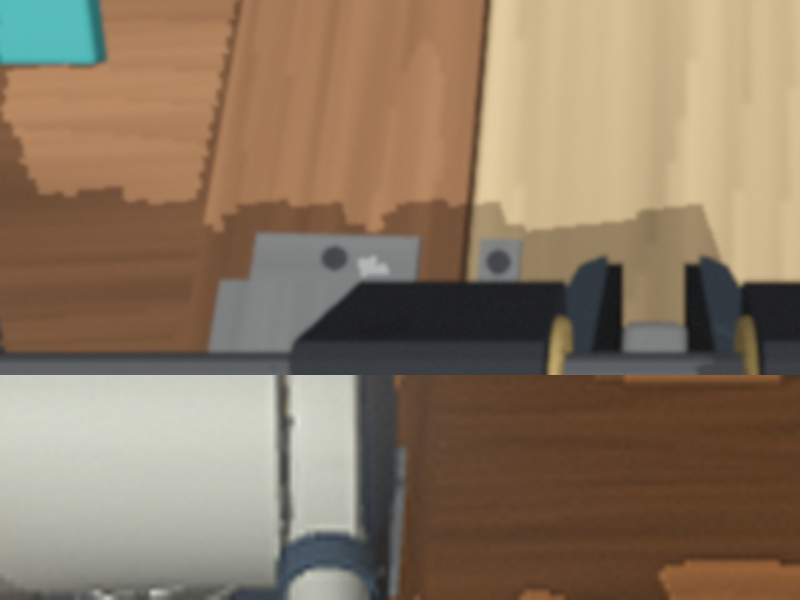

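The wrist crop shows the keeper screw at (334,258), the near strap's screw at (498,262) and the gripped tab at (655,338). The keeper hole is hidden. The strap sits 40 mm from the keeper hole, so I can use it as a ruler.

```bash
python3 - <<'E'
from h import *
import pickle
fr,K,R,t=pickle.load(open('w3.pkl','rb'))['wrist']
psi=np.radians(-2.9);Y=np.array([-np.sin(psi),np.cos(psi),0]);X=np.array([np.cos(psi),np.sin(psi),0]);n=-.5*X+np.array([0,0,.866])
k=np.array([.539,-.0215,.138]); tcp=np.array([.5294,.0594,.154])
def hit(u,v,h): # plane offset h above face
    c=-R.T@t; d=R.T@np.linalg.inv(K)@np.array([60+u/2.5,110+v/2.5,1.]); p0=k+n*(h-.017); return c+d*(n@(p0-c))/(n@d)
for h in (.0,.003,.006,.017):
    a=hit(334,258,h)-k; b=hit(498,262,h)-k
    print(h,'keeper screw y,slope-x',(a@Y).round(4),(a@np.cross(Y,n)).round(4),'strap',(b@Y).round(4),(b@np.cross(Y,n)).round(4))
print('tcp y rel k',(tcp-k)@Y,'proj tab',(proj(tcp+[0,0,.008],K,R,t)-[60,110])*2.5)
# pins of hole: w2 screws
fr,K,R,t=pickle.load(open('w2.pkl','rb'))['wrist']
for nm,(u,v),h in (('kscrew',(218,215),.003),('strap low',(273,214),.003),('strap2 low',(457,217),.003),('strap2 up',(459,307),.003),('khole',(163.8*1.25,203.5*1.25),.017)):
    c=-R.T@t; d=R.T@np.linalg.inv(K)@np.array([u/1.25,v/1.25,1.]); p0=k+n*(h-.017); q=c+d*(n@(p0-c))/(n@d)-k; print(nm,(q@Y).round(4),(q@np.cross(Y,n)).round(4))
E
```

```text
0.0 keeper screw y,slope-x -0.0001 -0.0349 strap 0.041 -0.0338
0.003 keeper screw y,slope-x 0.0011 -0.0341 strap 0.0416 -0.0331
0.006 keeper screw y,slope-x 0.0022 -0.0334 strap 0.0421 -0.0323
0.017 keeper screw y,slope-x 0.0064 -0.0306 strap 0.0441 -0.0296
tcp y rel k 0.08031070377146422 proj tab [[656.09022847 379.26225559]]
kscrew -0.0015 -0.0341
strap low 0.0389 -0.0348
strap2 low 0.1746 -0.0323
strap2 up 0.1734 0.0341
khole -0.0009 0.0
```

The tab is at 80 ± 1 mm from the keeper hole, so I'll release it, lift, and go to the pin.

Request:
arm_command:
  moves:
    - {"dx": 0, "dy": 0, "dz": 0, "yaw": 0, "hand": 0.2}
    - {"dx": 0, "dy": 0, "dz": 0, "yaw": 0, "hand": 0.2}
    - {"dx": 0, "dy": 0, "dz": 10, "yaw": 0, "hand": 0.2}
    - {"dx": 0, "dy": 0, "dz": 50, "yaw": 0, "hand": 0.2}
    - {"dx": 0, "dy": 0, "dz": 50, "yaw": 0, "hand": 0.2}
    - {"dx": 0, "dy": -50, "dz": 0, "yaw": 0, "hand": 0.2}
    - {"dx": -6, "dy": -55, "dz": 0, "yaw": 0, "hand": 0.2}
    - {"dx": -6, "dy": -55, "dz": 0, "yaw": 0, "hand": 0.2}
    - {"dx": -6, "dy": -55, "dz": 0, "yaw": 0, "hand": 0.2}
    - {"dx": -6, "dy": -50, "dz": 0, "yaw": 0, "hand": 0.2}

```text
time_s: 5.42
position: [0.5062, -0.2074, 0.2647]
tool_rot: [-3.141, 0.001, 3.091]
contact_force: [0.9, -0.2, -0.1]
width: 0.598
grip_force: 0.0
```

Request:
arm_command:
  moves:
    - {"dx": -6, "dy": -50, "dz": 0, "yaw": 0, "hand": 0.2}
    - {"dx": 0, "dy": -48, "dz": 0, "yaw": 0, "hand": 0.2}
    - {"dx": 0, "dy": 0, "dz": 0, "yaw": 0, "hand": 0.2}

```text
time_s: 5.8
position: [0.5003, -0.3065, 0.2643]
tool_rot: [-3.141, 0.001, 3.089]
contact_force: [0.4, 0.0, 0.4]
width: 0.601
grip_force: 0.0
```

```bash
python3 - <<'E'
from h import *
import pickle
o={n:cam(n) for n in('wrist','top')}; pickle.dump(o,open('w4.pkl','wb'))
w=o['wrist'][0]; T=o['top'][0]
a=cv2.resize(w[80:260,200:440,::-1],(800,600),interpolation=cv2.INTER_CUBIC)[:420]; b=cv2.resize(T[185:213,270:370,::-1],(643,180),interpolation=cv2.INTER_CUBIC)
c=np.zeros((600,800,3),np.uint8); c[:420]=a; c[420:,:643]=b
cv2.imwrite('pics/w4.png',c); s=manip.get_state(); print(s['time_s'],s['position'],s['tool_rot'],s['contact_force'],s['width'])
E
```

```text
5.9 [ 0.50042919 -0.30342935  0.26418426] [3.14132533e+00 1.59444939e-05 3.09080877e+00] [0.15605769 0.93533669 0.80828505] 0.6052419230194385
```

View pics/w4.png

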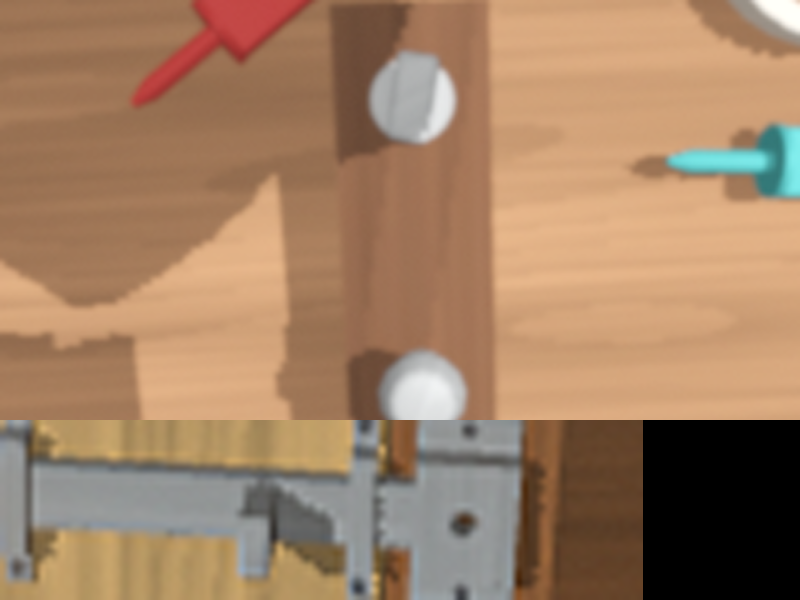

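The wrist crop shows the paddle pin's flange centred at (413,98), with the paddle top slanted about 8°, and the spare knob at (423,393). In the top view the bolt now runs under the keeper. Next I'll compute the pin's pose.

```bash
python3 - <<'E'
from h import *
import pickle
fr,K,R,t=pickle.load(open('w4.pkl','rb'))['wrist']
c=onplane((200+413/3.333,80+98/3.333),K,R,t,.048); print('flange',c.round(4))
print('spare top',onplane((200+423/3.333,80+393/3.333),K,R,t,.085).round(4))
tl=lambda p:((proj(p,K,R,t)-[200,80])*3.333).round(0).tolist()
for y in (-3,-8,-12,-16):
  a=np.radians(y);u=np.array([np.cos(a),np.sin(a),0]);v=np.array([-u[1],u[0],0])
  print(y,[tl(np.array([*c[:2],z])+u*.012*i+v*.006*j)[0] for z in(.093,.048) for i,j in((1,1),(1,-1),(-1,-1),(-1,1))])
g=fr[80:130,300:350].astype(float).mean(2); 
m=fr[92:124,308:340].astype(int); print(m.mean(2).astype(int)[::2,::1])
E
```

```text
flange [ 0.427  -0.3001  0.048 ]
spare top [ 0.514  -0.3019  0.085 ]
-3 [[436.0, 139.0], [393.0, 139.0], [393.0, 50.0], [436.0, 50.0], [432.0, 137.0], [394.0, 137.0], [394.0, 58.0], [432.0, 58.0]]
-8 [[432.0, 141.0], [389.0, 137.0], [396.0, 48.0], [440.0, 52.0], [428.0, 138.0], [391.0, 135.0], [397.0, 57.0], [435.0, 60.0]]
-12 [[429.0, 142.0], [386.0, 136.0], [400.0, 47.0], [443.0, 54.0], [426.0, 139.0], [388.0, 133.0], [400.0, 56.0], [438.0, 62.0]]
-16 [[425.0, 143.0], [384.0, 133.0], [403.0, 46.0], [445.0, 56.0], [423.0, 140.0], [386.0, 132.0], [403.0, 55.0], [440.0, 64.0]]
[[ 80  81  81  81  82  82  82  82  81  82  88  95 104 113 118 121 121 122
  122 124 125 125 124 122 122 121 121 121 120 118 118 117]
 [ 80  80  81  80  81  81  81  82  81  84  98 111 116 122 124 125 124 123
  123 124 124 125 123 122 120 120 120 120 119 117 117 116]
 [ 79  81  81  80  80  80  80  81  87  96 114 136 153 161 161 158 155 153
  151 150 149 146 138 128 122 120 119 120 119 119 117 117]
 [ 80  80  81  80  81  80  82  95 123 151 162 163 168 173 175 176 176 176
  178 177 176 172 162 144 126 120 120 119 11
[... 911 characters left out ...]
0 231 230 225 204 163 126 117 118]
 [ 78  78  90 119 151 167 171 168 163 162 168 172 173 172 172 170 171 170
  169 170 183 205 224 230 231 227 215 182 140 118 116 118]
 [ 76  78  79  90 118 149 165 166 161 162 167 171 171 170 169 169 168 168
  168 172 195 217 228 231 227 213 182 143 120 117 116 119]
 [ 77  78  80  80  85 106 133 150 156 161 166 168 168 168 169 170 170 173
  177 183 200 220 227 220 200 168 136 120 117 118 120 121]
 [ 77  78  78  80  79  80  86 102 122 140 151 156 158 162 165 167 172 183
  205 216 213 207 195 168 139 121 117 117 117 118 121 123]
 [ 78  77  79  79  79  78  79  80  86  94 102 108 115 122 130 141 154 164
  174 175 162 142 130 122 118 117 118 117 117 119 122 123]]
```

Request:
arm_command:
  moves:
    - {"dx": -40, "dy": 3, "dz": -30, "yaw": -4.8, "hand": 0.2}
    - {"dx": -33, "dy": 0, "dz": -40, "yaw": -4.8, "hand": 0.2}
    - {"dx": 0, "dy": 0, "dz": -40, "yaw": 0, "hand": 0.2}
    - {"dx": 0, "dy": 0, "dz": -20, "yaw": 0, "hand": 0.2}
    - {"dx": 0, "dy": 0, "dz": 0, "yaw": 0, "hand": 0.2}
    - {"dx": 0, "dy": 0, "dz": 0, "yaw": 0, "hand": 0.2}

```text
time_s: 6.65
position: [0.4282, -0.3002, 0.135]
tool_rot: [-3.141, 0.001, 2.925]
contact_force: [-1.4, -0.3, -0.1]
width: 0.598
grip_force: 0.0
```

Request:
arm_command:
  moves:
    - {"dx": -1, "dy": 0, "dz": -30, "yaw": 0, "hand": 0}
    - {"dx": 0, "dy": 0, "dz": -25, "yaw": 0, "hand": 0}
    - {"dx": 0, "dy": 0, "dz": -10, "yaw": 0, "hand": -0.4}
    - {"dx": 0, "dy": 0, "dz": 0, "yaw": 0, "hand": -1}
    - {"dx": 0, "dy": 0, "dz": 0, "yaw": 0, "hand": -1}
    - {"dx": 0, "dy": 0, "dz": 0, "yaw": 0, "hand": -1}
    - {"dx": 0, "dy": 0, "dz": 0, "yaw": 0, "hand": -1}
    - {"dx": 0, "dy": 0, "dz": 0, "yaw": 0, "hand": -1}
  grip_force: 10

```text
time_s: 7.65
position: [0.427, -0.3008, 0.0698]
tool_rot: [-3.141, 0.001, 2.924]
contact_force: [-0.6, 1.1, 7.7]
width: 0.135
grip_force: 10.0
```

Request:
arm_command:
  moves:
    - {"dx": 0, "dy": 0, "dz": 12, "yaw": 0, "hand": -1}
    - {"dx": 0, "dy": 0, "dz": 12, "yaw": 0, "hand": -1}
    - {"dx": 0, "dy": 0, "dz": 9, "yaw": 0, "hand": -1}
    - {"dx": 0, "dy": 0, "dz": 0, "yaw": 0, "hand": -1}
    - {"dx": -7.1, "dy": 1.6, "dz": -0.2, "yaw": 0, "hand": -1}
    - {"dx": -7.1, "dy": 1.6, "dz": -1, "yaw": 0, "hand": -1}
    - {"dx": 0, "dy": 0, "dz": 0, "yaw": 0, "hand": -1}
  grip_force: 8

```text
time_s: 8.52
position: [0.4114, -0.2969, 0.1004]
tool_rot: [3.141, -0.001, 2.924]
contact_force: [-0.2, 0.1, -0.8]
width: 0.129
grip_force: 8.0
```

Request:
arm_command:
  moves:
    - {"dx": -6.9, "dy": 1.5, "dz": -1.7, "yaw": 0, "hand": -1}
    - {"dx": -6.6, "dy": 1.5, "dz": -2.3, "yaw": 0, "hand": -1}
    - {"dx": -6.4, "dy": 1.4, "dz": -2.8, "yaw": 0, "hand": -1}
    - {"dx": 0, "dy": 0, "dz": 0, "yaw": 0, "hand": -1}

```text
time_s: 9.02
position: [0.3916, -0.2925, 0.0936]
tool_rot: [3.141, -0.001, 2.924]
contact_force: [0.5, 0.7, -0.7]
width: 0.131
grip_force: 8.0
```

```bash
python3 - <<'E'
from h import *
import pickle
o={n:cam(n) for n in('wrist','scene')}; pickle.dump(o,open('w5.pkl','wb'))
w=o['wrist'][0]; T=o['scene'][0]
a=cv2.resize(w[130:400,200:440,::-1],(533,600),interpolation=cv2.INTER_CUBIC); b=cv2.resize(T[170:270,180:224,::-1],(264,600),interpolation=cv2.INTER_CUBIC)
cv2.imwrite('pics/w5.png',np.hstack([a,b])); s=manip.get_state(); print(s['time_s'],s['position'],s['tool_rot'],s['contact_force'],s['width'])
E
```

```text
9.125 [ 0.39219145 -0.29269689  0.09378376] [ 3.14130176e+00 -6.77026224e-04  2.92397733e+00] [-0.38096977 -0.37115023 -0.11618786] 0.13309658655930423
```

View pics/w5.png

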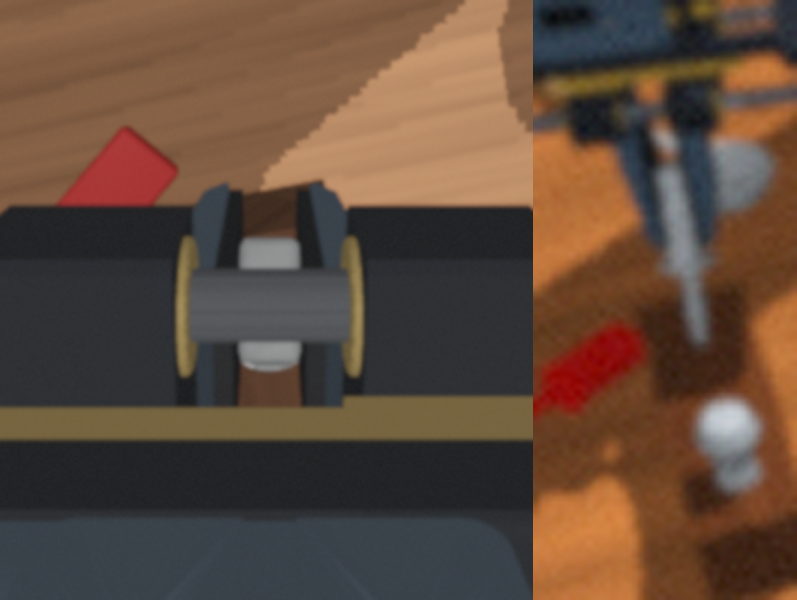

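The right tile shows the pin tilted, with its tip still at the hole, at about (700,343). In the wrist tile the paddle top is at about (270,253) and the flange edge at (270,368). I'll work out the tilt from these.

```bash
python3 - <<'E'
from h import *
import pickle
o=pickle.load(open('w5.pkl','rb'))
g=np.array([.3922,-.2927,.1018]); a=2.924
X=np.array([np.cos(a),np.sin(a),0])
for th in (0,20,25,30,35):
  q=np.radians(th); z=np.cos(q)*np.array([0,0,1])+np.sin(q)*X; x=np.cos(q)*X-np.sin(q)*np.array([0,0,1])
  gr=g-.008*z; P=np.array([gr+.023*z, gr+.023*z+.012*x,gr+.023*z-.012*x, gr-.022*z-.013*x, gr-.0235*z, gr-.062*z])
  _,K,R,t=o['wrist']; pw=(proj(P,K,R,t)-[200,130])*2.222
  _,K,R,t=o['scene']; ps=(proj(P[[0,4,5]],K,R,t)-[180,170])*6+[533,0]
  print(th,'wrist top c/+x/-x, flange far edge',pw[:4].round(0).tolist(),'scene top,flange,tip',ps.round(0).tolist(),'tip',P[5].round(4))
E
```

```text
0 wrist top c/+x/-x, flange far edge [[273.0, 327.0], [273.0, 269.0], [273.0, 383.0], [272.0, 294.0]] scene top,flange,tip [[674.0, 164.0], [693.0, 239.0], [708.0, 298.0]] tip [ 0.3922 -0.2927  0.0318]
20 wrist top c/+x/-x, flange far edge [[273.0, 301.0], [273.0, 239.0], [273.0, 364.0], [272.0, 340.0]] scene top,flange,tip [[674.0, 158.0], [692.0, 252.0], [706.0, 328.0]] tip [ 0.4156 -0.2979  0.036 ]
25 wrist top c/+x/-x, flange far edge [[273.0, 294.0], [273.0, 232.0], [273.0, 358.0], [272.0, 351.0]] scene top,flange,tip [[675.0, 158.0], [691.0, 254.0], [705.0, 333.0]] tip [ 0.4211 -0.2991  0.0384]
30 wrist top c/+x/-x, flange far edge [[273.0, 287.0], [273.0, 226.0], [273.0, 351.0], [272.0, 362.0]] scene top,flange,tip [[675.0, 157.0], [691.0, 256.0], [704.0, 337.0]] tip [ 0.4264 -0.3003  0.0412]
35 wrist top c/+x/-x, flange far edge [[273.0, 280.0], [273.0, 221.0], [273.0, 343.0], [272.0, 373.0]] scene top,flange,tip [[675.0, 156.0], [690.0, 257.0], [702.0, 340.0]] tip [ 0.4314 -0.3014  0.0445]
```

The tilt is about 30°, with the pin shifted about 2 mm toward +x in the grip, which puts its tip about 36 mm toward +x of the TCP and 52 mm below it. I'll grip more firmly, lift it out and carry it to above the keeper.

Request:
arm_command:
  moves:
    - {"dx": 0, "dy": 0, "dz": 4, "yaw": 0, "hand": -1}
    - {"dx": 0, "dy": 0, "dz": 10, "yaw": 0, "hand": -1}
    - {"dx": 0, "dy": 0, "dz": 30, "yaw": 0, "hand": -1}
    - {"dx": 0, "dy": 0, "dz": 40, "yaw": 0, "hand": -1}
    - {"dx": 10, "dy": 35, "dz": 30, "yaw": 3, "hand": -1}
    - {"dx": 20, "dy": 50, "dz": 10, "yaw": 3.6, "hand": -1}
    - {"dx": 22, "dy": 55, "dz": 0, "yaw": 3, "hand": -1}
    - {"dx": 22, "dy": 55, "dz": 0, "yaw": 0, "hand": -1}
    - {"dx": 14, "dy": 45, "dz": 0, "yaw": 0, "hand": -1}
    - {"dx": 8, "dy": 34, "dz": 0, "yaw": 0, "hand": -1}
  grip_force: 20

```text
time_s: 10.38
position: [0.4889, -0.0168, 0.2187]
tool_rot: [-3.142, 0.001, 3.093]
contact_force: [0.3, 0.3, 0.2]
width: 0.131
grip_force: 20.0
```

Request:
arm_command:
  moves:
    - {"dx": 0, "dy": 0, "dz": 0, "yaw": 0, "hand": -1}
    - {"dx": 0, "dy": 0, "dz": 0, "yaw": 0, "hand": -1}

```text
time_s: 10.62
position: [0.4884, -0.0191, 0.2183]
tool_rot: [-3.141, 0.0, 3.092]
contact_force: [-0.9, 0.2, -0.6]
width: 0.13
grip_force: 20.0
```

```bash
python3 - <<'E'
from h import *
import pickle
o={n:cam(n) for n in('wrist','scene','top')}; pickle.dump(o,open('w6.pkl','wb'))
s=manip.get_state(); print(s['time_s'],s['position'],s['tool_rot'],s['contact_force'],s['width'])
w=o['wrist'][0]; T=o['scene'][0]
a=cv2.resize(w[200:320,260:380,::-1],(300,300),interpolation=cv2.INTER_CUBIC); c=cv2.resize(o['top'][0][160:220,310:370,::-1],(300,300),interpolation=cv2.INTER_CUBIC);b=cv2.resize(T[160:220,290:340,::-1],(500,600),interpolation=cv2.INTER_CUBIC)
cv2.imwrite('pics/w6.png',np.hstack([np.vstack([a,c]),b]))
p=np.array(s['position']); a=s['tool_rot'][2]; X=np.array([np.cos(a),np.sin(a),0])
_,K,R,t=o['scene']
for th in (25,30,35):
  for sh in(0,.002,.004):
    q=np.radians(th); z=np.cos(q)*np.array([0,0,1])+np.sin(q)*X; g=p+[0,0,.008]-sh*X-.008*z; P=np.array([g+.023*z,g-.025*z,g-.062*z])
    print(th,sh,((proj(P,K,R,t)-[290,160])*10+[300,0]).round(0).tolist(),P[2].round(4))
print('keeper',((proj(np.array([.5392,-.0213,.139]),K,R,t)-[290,160])*10+[300,0]).round(0))
E
```

```text
10.775 [ 0.48834697 -0.01970225  0.21810668] [-3.14144541e+00  1.09821370e-04  3.09046623e+00] [ 0.24943459 -0.63828994 -1.12640854] 0.1319824084302774
25 0 [[486.0, -52.0], [516.0, 129.0], [538.0, 264.0]] [ 0.5179 -0.0212  0.1627]
25 0.002 [[489.0, -47.0], [518.0, 133.0], [541.0, 269.0]] [ 0.5199 -0.0213  0.1627]
25 0.004 [[491.0, -43.0], [521.0, 138.0], [543.0, 274.0]] [ 0.5219 -0.0214  0.1627]
30 0 [[485.0, -52.0], [519.0, 130.0], [545.0, 269.0]] [ 0.5233 -0.0215  0.1655]
30 0.002 [[487.0, -48.0], [522.0, 135.0], [547.0, 274.0]] [ 0.5253 -0.0216  0.1655]
30 0.004 [[490.0, -44.0], [524.0, 140.0], [550.0, 278.0]] [ 0.5273 -0.0217  0.1655]
35 0 [[484.0, -53.0], [522.0, 131.0], [551.0, 271.0]] [ 0.5284 -0.0218  0.1688]
35 0.002 [[486.0, -48.0], [525.0, 136.0], [554.0, 276.0]] [ 0.5304 -0.0219  0.1688]
35 0.004 [[489.0, -44.0], [527.0, 140.0], [556.0, 281.0]] [ 0.5324 -0.022   0.1688]
keeper [[570. 382.]]
```

View pics/w6.png

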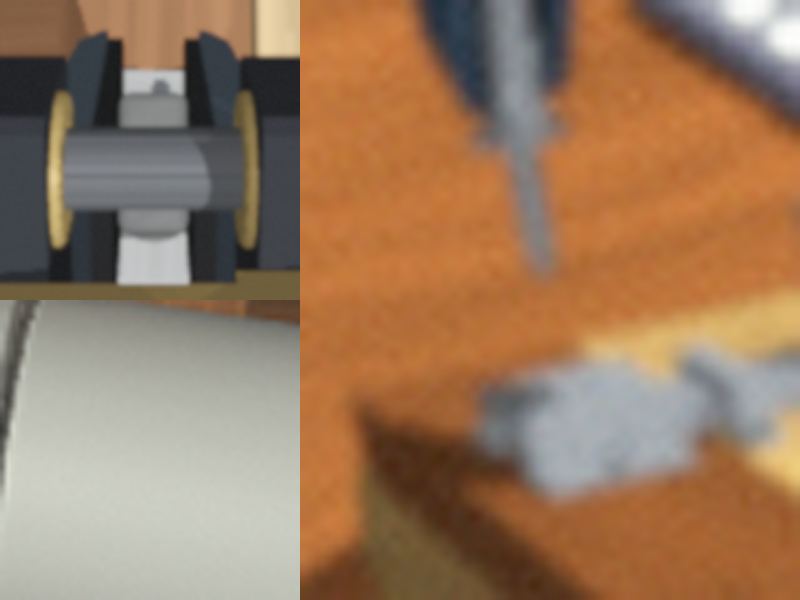

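In the scene tile the tip is at (543,272), the flange at (518,140) and the keeper block at about (480–700, 355–495). I'll check the keeper model against this view.

```bash
python3 - <<'E'
from h import *
import pickle
_,K,R,t=pickle.load(open('w6.pkl','rb'))['scene']
psi=np.radians(-2.9);Y=np.array([-np.sin(psi),np.cos(psi),0]);X=np.array([np.cos(psi),np.sin(psi),0]);n=-.5*X+np.array([0,0,.866]);S=np.cross(Y,n)
k=np.array([.5392,-.0213,.139])
T=lambda P:((proj(np.array(P),K,R,t)-[290,160])*10+[300,0]).round(0).tolist()
for h in (0,-.017): print(h,{(i,j):T(k+n*h+S*.025*i+Y*.02*j)[0] for i in(-1,1) for j in(-1,1)})
print('feet ends',[T(k-n*.014+S*.038*i+Y*.02*j)[0] for i in(-1,1) for j in(-1,1)])
print('strap top',[T(k-n*.002+Y*(.04+a)+S*i*.02)[0] for i in(-1,1) for a in(-.005,.005)])
E
```

```text
0 {(-1, -1): [473.0, 383.0], (-1, 1): [614.0, 349.0], (1, -1): [524.0, 417.0], (1, 1): [671.0, 381.0]}
-0.017 {(-1, -1): [484.0, 444.0], (-1, 1): [625.0, 409.0], (1, -1): [536.0, 481.0], (1, 1): [683.0, 444.0]}
feet ends [[470.0, 425.0], [609.0, 390.0], [548.0, 480.0], [696.0, 442.0]]
strap top [[674.0, 346.0], [709.0, 337.0], [721.0, 371.0], [757.0, 362.0]]
```

Request:
arm_command:
  moves:
    - {"dx": 8.5, "dy": 0, "dz": -11, "yaw": 0, "hand": -1}
    - {"dx": 6.5, "dy": 0, "dz": -11.3, "yaw": 0, "hand": -1}
    - {"dx": 2, "dy": 0, "dz": -3.5, "yaw": 0, "hand": -1}
    - {"dx": 0, "dy": 0, "dz": 0, "yaw": 0, "hand": -1}
  grip_force: 12

```text
time_s: 11.28
position: [0.5053, -0.0188, 0.1915]
tool_rot: [3.141, -0.001, 3.092]
contact_force: [0.2, -0.4, -0.5]
width: 0.134
grip_force: 12.0
```

Request:
arm_command:
  moves:
    - {"dx": 1, "dy": -0.7, "dz": -1.7, "yaw": 0, "hand": -1}
    - {"dx": 1, "dy": 0, "dz": -1.7, "yaw": 0, "hand": -1}
    - {"dx": 0, "dy": 0, "dz": 0, "yaw": 0, "hand": -1}

```text
time_s: 11.65
position: [0.5072, -0.0194, 0.1886]
tool_rot: [3.141, -0.001, 3.092]
contact_force: [-1.8, 2.0, -2.2]
width: 0.13
grip_force: 12.0
```

Request:
arm_command:
  moves:
    - {"dx": 1, "dy": 0, "dz": -1.7, "yaw": 0, "hand": -1}
    - {"dx": 1, "dy": 0, "dz": -1.7, "yaw": 0, "hand": -1}
    - {"dx": 0, "dy": 0, "dz": 0, "yaw": 0, "hand": -1}

```text
time_s: 12.02
position: [0.5096, -0.0194, 0.1851]
tool_rot: [3.141, -0.0, 3.092]
contact_force: [-1.3, 2.8, -3.8]
width: 0.132
grip_force: 12.0
```

Request:
arm_command:
  moves:
    - {"dx": 0, "dy": 1, "dz": 0, "yaw": 0, "hand": -1}
    - {"dx": 0, "dy": 0.5, "dz": 0, "yaw": 0, "hand": -1}
    - {"dx": 0, "dy": 0, "dz": 0, "yaw": 0, "hand": -1}
    - {"dx": 0, "dy": 0, "dz": 0, "yaw": 0, "hand": -1}

```text
time_s: 12.52
position: [0.5097, -0.0181, 0.1854]
tool_rot: [-3.141, 0.0, 3.092]
contact_force: [-0.3, -1.0, -1.1]
width: 0.132
grip_force: 12.0
```

```bash
python3 - <<'E'
from h import *
import pickle
s=manip.get_state(); print(s['position'],s['contact_force'],s['ft_torque'],s['joints'])
o={n:cam(n) for n in('scene',)}; pickle.dump(o,open('w7.pkl','wb')); T=o['scene'][0]
cv2.imwrite('pics/w7.png',cv2.resize(T[160:220,290:360,::-1],(700,600),interpolation=cv2.INTER_CUBIC))
E
```

```text
[ 0.50967365 -0.01812867  0.18542087] [-0.2500093  -1.01713368 -1.13788238] [-0.26486394  0.35504926 -0.07002436] [-1.52612748e-01  3.80142721e-01  1.67635167e+00 -1.21994737e-04
  1.08464096e+00 -1.67344823e+00]
```

Request:
arm_command:
  moves:
    - {"dx": 1, "dy": -0.4, "dz": -1.7, "yaw": 0, "hand": -1}
    - {"dx": 1, "dy": 0, "dz": -1.7, "yaw": 0, "hand": -1}
    - {"dx": 1, "dy": 0, "dz": -1.7, "yaw": 0, "hand": -1}
    - {"dx": 0, "dy": 0, "dz": 0, "yaw": 0, "hand": -1}

```text
time_s: 13.08
position: [0.5124, -0.0185, 0.18]
tool_rot: [-3.141, -0.0, 3.092]
contact_force: [-1.8, -1.6, -4.0]
width: 0.133
grip_force: 12.0
```

Request:
arm_command:
  moves:
    - {"dx": 0, "dy": 0.2, "dz": -2, "yaw": 0, "hand": -1}
    - {"dx": 0.7, "dy": 0, "dz": -1.7, "yaw": 0, "hand": -1}
    - {"dx": 1, "dy": 0, "dz": -1.7, "yaw": 0, "hand": -1}
    - {"dx": 0, "dy": 0, "dz": 0, "yaw": 0, "hand": -1}

```text
time_s: 13.58
position: [0.5145, -0.0183, 0.1747]
tool_rot: [-3.142, 0.0, 3.092]
contact_force: [-0.4, -2.2, -1.6]
width: 0.13
grip_force: 12.0
```

Request:
arm_command:
  moves:
    - {"dx": 1, "dy": -0.4, "dz": -1.8, "yaw": 0, "hand": -1}
    - {"dx": 1, "dy": 0, "dz": -1.8, "yaw": 0, "hand": -1}
    - {"dx": 1, "dy": -0.1, "dz": -1.8, "yaw": 0, "hand": -1}
    - {"dx": 0, "dy": 0, "dz": 0, "yaw": 0, "hand": -1}

```text
time_s: 14.08
position: [0.5174, -0.0191, 0.1692]
tool_rot: [-3.141, 0.0, 3.092]
contact_force: [0.2, -5.5, -3.0]
width: 0.133
grip_force: 12.0
```

Request:
arm_command:
  moves:
    - {"dx": 0, "dy": -0.8, "dz": 0, "yaw": 0, "hand": -1}
    - {"dx": 0.5, "dy": 0, "dz": -1, "yaw": 0, "hand": -1}
    - {"dx": 0, "dy": 0, "dz": 0, "yaw": 0, "hand": -1}

```text
time_s: 14.45
position: [0.5177, -0.0195, 0.1684]
tool_rot: [-3.142, 0.0, 3.092]
contact_force: [0.0, -3.1, -1.1]
width: 0.13
grip_force: 12.0
```

Request:
arm_command:
  moves:
    - {"dx": 1, "dy": -0.6, "dz": -1.7, "yaw": 0, "hand": -1}
    - {"dx": 1, "dy": 0, "dz": -1.7, "yaw": 0, "hand": -1}
    - {"dx": 1, "dy": -0.1, "dz": -1.7, "yaw": 0, "hand": -1}
    - {"dx": 0, "dy": 0, "dz": 0, "yaw": 0, "hand": -1}

```text
time_s: 14.95
position: [0.5205, -0.02, 0.163]
tool_rot: [3.141, -0.001, 3.092]
contact_force: [-0.9, 2.4, -4.7]
width: 0.129
grip_force: 12.0
```

Request:
arm_command:
  moves:
    - {"dx": 0.5, "dy": 0.3, "dz": -1.5, "yaw": 0, "hand": -1}
    - {"dx": 0.7, "dy": 0, "dz": -1.5, "yaw": 0, "hand": -1}
    - {"dx": 0, "dy": 0, "dz": 0, "yaw": 0, "hand": -1}

```text
time_s: 15.32
position: [0.522, -0.02, 0.1602]
tool_rot: [-3.141, 0.0, 3.092]
contact_force: [-2.1, 0.8, -1.7]
width: 0.133
grip_force: 12.0
```

Request:
arm_command:
  moves:
    - {"dx": 0.7, "dy": 0, "dz": -1.5, "yaw": 0, "hand": -1}
    - {"dx": 0.7, "dy": 0, "dz": -1.5, "yaw": 0, "hand": -1}
    - {"dx": 0, "dy": 0, "dz": 0, "yaw": 0, "hand": -1}

```text
time_s: 15.7
position: [0.523, -0.02, 0.1577]
tool_rot: [-3.141, -0.0, 3.092]
contact_force: [-7.2, 0.1, 11.0]
width: 0.13
grip_force: 12.0
```

Request:
arm_command:
  moves:
    - {"dx": 0, "dy": 0, "dz": 0.5, "yaw": 0, "hand": 0}
    - {"dx": 0, "dy": 0, "dz": 0, "yaw": 0, "hand": 0}
    - {"dx": 0, "dy": 0, "dz": 0, "yaw": 0, "hand": 0}
    - {"dx": 0, "dy": 0, "dz": 15, "yaw": 0, "hand": 0}
    - {"dx": 0, "dy": 0, "dz": 40, "yaw": 0, "hand": 0}
    - {"dx": 0, "dy": 0, "dz": 50, "yaw": 0, "hand": 0}
    - {"dx": -50, "dy": -30, "dz": 10, "yaw": 0, "hand": 0}
    - {"dx": -60, "dy": -60, "dz": 0, "yaw": 0, "hand": 0}
    - {"dx": 0, "dy": -60, "dz": 0, "yaw": 0, "hand": 0}
    - {"dx": 0, "dy": -60, "dz": 0, "yaw": 0, "hand": 0}

```text
time_s: 16.95
position: [0.4287, -0.2159, 0.2744]
tool_rot: [-3.141, 0.002, 3.092]
contact_force: [1.4, 0.9, -0.4]
width: 0.502
grip_force: 0.0
```

```bash
python3 - <<'E'
from h import *
o={n:cam(n) for n in('top','scene')}
s=manip.get_state(); print(s['time_s'],s['position'],s['contact_force'],s['width'])
c=lambda n,x,y,w,h,W,H:cv2.resize(o[n][0][y:y+h,x:x+w,::-1],(W,H),interpolation=cv2.INTER_CUBIC)
cv2.imwrite('pics/w8.png',np.vstack([np.hstack([c('top',290,170,80,60,400,300),c('scene',290,150,80,60,400,300)]),np.hstack([c('top',420,190,60,75,240,300),c('scene',180,190,112,60,560,300)])]))
psi=np.radians(-2.9);X=np.array([np.cos(psi),np.sin(psi),0]);n=-.5*X+np.array([0,0,.866])
k=np.array([.5392,-.0213,.139])
for nm,off,f,x0 in(('top',[290,170],5,0),('scene',[290,150],5,400)):
  _,K,R,t=o[nm]; print(nm,((proj(np.array([k,k+n*.003,k+n*.048]),K,R,t)-off)*f+[x0,0]).round(0).tolist())
E
```

```text
17.05 [ 0.42916402 -0.21922585  0.27393931] [ 0.19173505 -0.15828446  0.47875554] 0.5017263834150687
top [[261.0, 156.0], [261.0, 159.0], [261.0, 196.0]]
scene [[535.0, 241.0], [534.0, 236.0], [519.0, 152.0]]
```

View pics/w8.png

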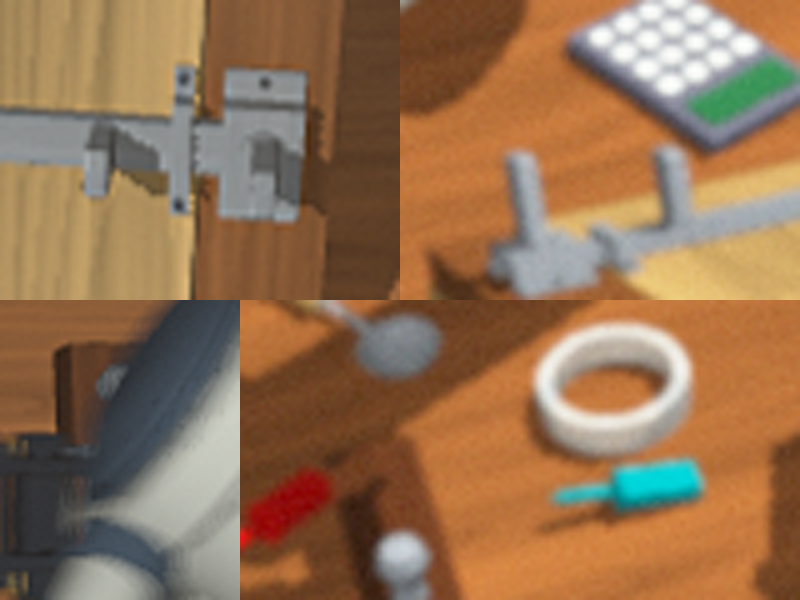

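The pin stands home and square: its top is at (263,196) in the top view against (261,196) predicted, and at (520,155) in the scene view against (519,152). The round knob is still in the block and the arm is clear, so I'm handing the job in.

```bash
python3 -c "
from plant import manip
print(manip.finish_job())"
```

```text
the job is handed in; nothing more can be done
None
```

The bolt is slid across, the paddle-grip pin looks fully home through keeper and bolt in the last pictures, and the arm is clear; I handed the job in at about 17 s, but no verdict came back.

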